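Set out a mould job: pieces to matching pads, electrode snapped down on the setting seat

ROBOT

A 6-joint arm with a two-finger parallel gripper is mounted at the origin on the work surface. World frame = base frame: x ahead of the robot, y to its left, z up, the work surface at z = 0. Lengths are in m, angles in rad, forces in N, time in s.
With the tool pointing down it reaches from about 0.225 to 0.875 m from the base axis. Payload 3.4 kg.
Tool frame: the origin (TCP) lies on the centre line of the jaws, within the pads' length; the fingertips stand 17 mm ahead of it and the grasp point (between the pads) lies 2 mm behind it (nose_length is the distance from the TCP to the fingertips, in m); z points along the fingers, y is the line along which they close (so a half turn about z gives the same grasp; the last joint's range is limited). The gripper opens to 85 mm and grips with 20 to 120 N. Pads are 22 mm wide; open, the fingers measure 114 mm over their backs; the gripper's body (76 mm by 85 mm) begins 54 mm behind the grasp point. The pads swing forward as they close: fully open they stand 13 mm farther back than shut.
Start: joints at [-1.249, 0.276, 1.505, -0, 1.361, -0.121], TCP at [0.246, -0.52, 0.248] pointing down, gripper open.
Joint ranges: [-2.89, 2.89], [-0.75, 2.08], [0.22, 2.7], [-1.18, 4.32], [0.11, 2.71], [-2.7, 2.7]. Speed limits (rad/s): [2.57, 2.57, 3.14, 3.14, 3.14, 3.14].

INTERFACE

Orientations are given as a unit quaternion [w, x, y, z].
In Python, from rig import get_state, get_image, sign_off, find_in, place_of, nose_length gives the robot as it stands.
- The arm moves only by the tool apply_moves, never from a script. Its argument "deltas" is one flat list of numbers, 5 for each row, row after row: the finger opening in mm, from 0 to 85.4, then the shift along the tool's x, y, z in mm, then the turn about the tool's z in degrees. A call has 1 to 12 rows; each row is the pose to reach, as a shift and turn from the pose commanded when the call began, along the tool's axes at that moment; what a row does not reach only later rows make up. A row lasts 1/12 s, in which the tool goes at most 41.7 mm and 7.16 degrees, less where a joint would pass 70% of its speed; a pose out of reach is approached as far as the arm can. A call with a gripper value outside its range is refused whole. The fingers move at their own pace and stop on an object; "squeeze" is the grip in N (left out, the last holds). Time passes only in rows, so rows that repeat a pose let the fingers close. It gives the time, the measured TCP pose, the force, the opening and the grip force at its end, in the units of the state.
- get_state(): the state, without advancing time (a new reading comes with each control period).
- get_image(name): name is "scene" or "side" or "wrist"; returns a dict with "frame" (384x512x3 uint8, red, green, blue), "K" (3x3 intrinsics, pixels), "position" and "orientation" of the camera in the world. Camera axes: x right, y down, z forward; pixel columns grow to the right and rows downward; lengths in m; the calibration is good to about 2 mm. A picture is of the moment at which its call begins. There is no depth.
- sign_off(): hands the job in; it is judged then, once.
Trained networks look in a picture, given as the dict that the camera call returned (one of the last four; its "shot" number tells which), for a name from the list of things; names that differ only in an ending like _2 or _b are one class to them, and where a whole thing is asked for, a point or a joint stands for the part that bears it (a point fixed in the world has none). Each returns a list of dicts, best first, with "score" (0 to 1); they miss things now and then, are a little off and sometimes report something else, mostly with a low value. They report only what shows in the picture. A call takes as long as a camera call. They do not tell look-alikes from the thing itself.
- find_in(query, picture): "point" ([column, row] in pixels, amid what is visible of it).
- place_of(query, picture): "point" ([column, row] in pixels: a listed point, or the origin of a listed thing).
The state is a dict: "clock": time; "qpos": joint angles; "qd": joint speeds; "effort": joint torques, N m; "position": TCP position; "ee_rot": TCP orientation; "contact_force": force on the tool from outside, world axes, zero at the start; "moment": the same for the moment, N m; "width": finger opening in m; "gripper_force": force on a finger pad.
Only numpy, scipy, OpenCV 4.12 (cv2) and the standard library are available. Lean on these libraries where they do the work, as an engineer would, in place of code of your own. Each camera call takes 0.05 s, during which the arm holds its last target. There are 200 camera calls.

TASK

Set the round copper electrode, the brass ring and the long steel bar down upright on the pads that bear their shapes, the bar lined up with its outline. Once those three are in place, set the square copper electrode squarely on the orange square of the spring-loaded seat and press it down until the catches hold the seat down, then let go. Leave the white cup standing where it is.

Things in the scene. Friction and masses are not known exactly. Their poses are not given: they have to be found in the camera images.
- round_electrode: Loose turned copper electrode, about 0.35 kg: a round body 36 mm in diameter and 32 mm high, above it a neck 22 mm in diameter up to 50 mm. Origin at the centre of its underside, z up. Belongs on round_pad.
- square_electrode: Loose square copper block, 40 x 40 mm and 34 mm high, about 0.35 kg, its flat top inked dark blue. Origin at the centre of its underside, x and y square to its sides, z up. Belongs on the seat; any quarter turn will do.
- locating_ring: Loose brass ring lying flat, 56 mm outside, 32 mm inside diameter, 22 mm high, about 0.25 kg. Origin on its axis at its underside, z up. Belongs on ring_pad.
- bar_insert: Loose ground steel bar lying flat, 90 mm long (its x), 24 mm wide (its y), 26 mm high, a dark zigzag on top, about 0.4 kg. Origin at the centre of its underside. Belongs on bar_pad; either end may lead.
- round_pad: Fixed flat black rubber pad 80 x 80 mm, 6 mm thick, with a filled orange disc 36 mm in diameter at its centre. Origin at the centre of its underside (6 mm below its top face).
- ring_pad: Fixed flat black rubber pad 90 x 90 mm, 6 mm thick, with a yellow ring shape (56 mm outside, 32 mm inside) at its centre. Origin at the centre of its underside (6 mm below its top face).
- bar_pad: Fixed flat black rubber pad 120 mm (its x) by 60 mm (its y), 6 mm thick, with a filled light silver rectangle 90 x 24 mm at its centre, long along x. Origin at the centre of its underside (6 mm below its top face).
- seat_top (a point): Centre of the top face of the spring-loaded seat, which moves with the seat: a bare aluminium plate 64 x 64 mm with an orange 40 mm square, x and y square to its sides. It stands on a fixed green base 116 mm (x) by 96 mm (y), 30 mm high at its highest beside the plate. The plate's top is 52 mm above the table when up, 40 mm when caught.
- seat (a joint): How far the seat has been pressed down, m: 0 up, 0.017 at its bottom stop. The spring carries the electrode's weight without sinking. Two sprung catch bolts under the plate give way as it is pressed (about 7 to 13 N on the electrode in all) and snap over it beyond about 0.0125, which leaves 4 mm before the stop; when let go it then rests at about 0.012. Let go earlier, it springs back up to 0.
- cup: White ceramic cup standing loose among the work, 68 mm across the rim, 62 mm high. Origin at the centre of its underside. Not part of the job: leave it standing.
There are look-alikes about, which are no part of the job. What is shaped like the round_pad but blue or brown is not meant. Leave any turquoise look-alike of the round_electrode alone.

How it is judged:
By the outcome, as a careful person would: the job done as asked, in the order asked, and still so for the second after the job is handed in, with the robot touching nothing.
It also fails if it takes over 115 s, if anything falls off the work surface, if the arm or the gripper's body presses on something with over 40 N, if the wrist force passes 120 N, or if a joint passes its speed limit or range.

## Working session

There is one attempt and no reset: what is moved stays moved. The work goes in short steps, Python scripts to look and compute and a tool call to move; the robot and the scene stay as the last step left them, time stands still between calls to the robot, and variables do not carry over. Pictures are saved under pics/ and viewed, at most 14 in all, crops included, and the job is handed in when it is done.

Besides the shell and the picture viewer there is one more tool, called after ">>>" as name(argument=value, ...), one argument or row to a line, values as JSON. apply_moves: Moves the arm, as the interface text tells. Its arguments: {"type":"object","properties":{"deltas":{"type":"array"},"squeeze":{"type":"number"}},"required":["deltas"]}

```bash
mkdir -p pics
cat > h.py <<'E'
import numpy as np, cv2
from scipy.spatial.transform import Rotation as R
from rig import *
def rot(q): return R.from_quat([q[1],q[2],q[3],q[0]]).as_matrix()
def ray(p,uv):
    d=rot(p["orientation"])@np.linalg.inv(np.array(p["K"]))@np.array([uv[0],uv[1],1.]); return np.array(p["position"]),d
def onz(p,uv,z):
    o,d=ray(p,uv); return o+d*(z-o[2])/d[2]
def proj(p,X):
    c=rot(p["orientation"]).T@(np.array(X)-np.array(p["position"])); u=np.array(p["K"])@c; return u[:2]/u[2]
def save(p,n,box=None,s=1):
    f=cv2.cvtColor(p["frame"],cv2.COLOR_RGB2BGR)
    if box: f=f[box[1]:box[3],box[0]:box[2]]
    cv2.imwrite("pics/"+n,cv2.resize(f,None,fx=s,fy=s,interpolation=cv2.INTER_CUBIC))
E
python3 - <<'E'
from h import *
s=get_state();print(s["position"],s["ee_rot"],s["width"],nose_length)
Z=dict(round_electrode=0,square_electrode=0,locating_ring=0,bar_insert=0,round_pad=0,ring_pad=0,bar_pad=0,seat_top=.052,cup=0)
ims=[]
for n in("scene","side"):
    p=get_image(n);save(p,n+"0.png",s=1.5);ims.append(p["frame"])
    print(n,np.round(p["position"],3))
    for k,z in Z.items():
        for r in place_of(k,p)[:4]:
            if r["score"]>.2: print(k,round(r["score"],2),np.round(r["point"]),np.round(onz(p,r["point"],z),3)[:2])
p=get_image("wrist");save(p,"w0.png");print(p["position"])
E
```

```text
[ 0.24620808 -0.51907138  0.24743984] [-8.99585064e-04  9.75585114e-01  2.19619819e-01 -1.06910770e-04] 0.0854585169193655 0.017
scene [1.053 0.38  0.653]
round_electrode 0.66 [177. 173.] [ 0.388 -0.289]
round_electrode 0.65 [189. 160.] [ 0.314 -0.301]
square_electrode 0.83 [410. 302.] [0.484 0.424]
locating_ring 0.67 [282. 238.] [0.461 0.11 ]
bar_insert 0.93 [154. 247.] [ 0.651 -0.131]
round_pad 0.89 [359. 242.] [0.374 0.277]
round_pad 0.69 [316. 208.] [0.311 0.136]
round_pad 0.66 [377. 208.] [0.221 0.276]
ring_pad 0.88 [212. 209.] [ 0.467 -0.098]
bar_pad 0.81 [252. 297.] [0.647 0.139]
seat_top 0.66 [118. 163.] [ 0.496 -0.406]
cup 0.67 [219. 245.] [ 0.563 -0.006]
cup 0.57 [179. 173.] [ 0.388 -0.282]
side [-0.386 -0.953  0.833]
round_electrode 0.72 [306. 278.] [ 0.295 -0.321]
round_electrode 0.47 [318. 256.] [ 0.382 -0.28 ]
square_electrode 0.6 [209. 156.] [0.488 0.397]
locating_ring 0.56 [250. 187.] [0.467 0.124]
bar_insert 0.54 [347. 199.] [ 0.659 -0.14 ]
round_pad 0.68 [387. 244.] [ 0.567 -0.368]
round_pad 0.65 [212. 198.] [0.328 0.149]
round_pad 0.4 [201. 174.] [0.389 0.3  ]
ring_pad 0.85 [294. 213.] [ 0.474 -0.086]
ring_pad 0.51 [291. 168.] [0.665 0.131]
bar_pad 0.55 [290. 169.] [0.654 0.126]
seat_top 0.9 [384. 243.] [ 0.505 -0.397]
cup 0.73 [297. 193.] [ 0.561 -0.01 ]
[ 0.31066976 -0.48822513  0.37150812]
```

View pics/scene0.png

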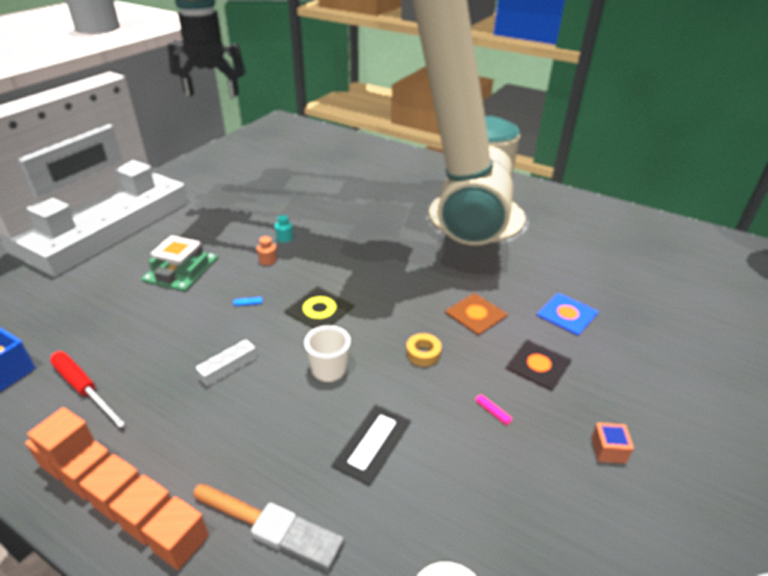

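View pics/side0.png

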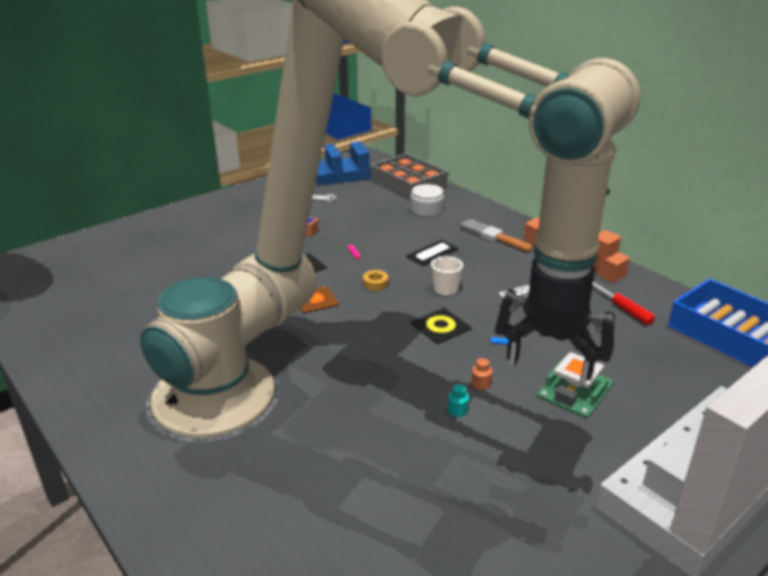

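The copper round electrode is at scene (177,173). The one at (189,160) is turquoise, so I leave it. Of the three round pads, the black one with the orange disc at (359,242) is meant; (316,208) is brown and (377,208) is blue. One enlarged crop will confirm this, along with the wrist geometry.

```bash
cat >> h.py <<'E'
def delta(x,y,z,yaw=None):
    s=get_state(); M=rot(s["ee_rot"]); cur=np.degrees(np.arctan2(M[1,0],M[0,0]))
    d=M.T@(np.array([x,y,z])-np.array(s["position"]))*1000
    t=0 if yaw is None else -((yaw-cur+180)%360-180)
    print("pos",np.round(s["position"],4),"yaw",round(cur,2),"-> d",np.round(d,1),"turn",round(t,2),"rows",int(max(np.ceil(np.linalg.norm(d)/41.7),np.ceil(abs(t)/7.16)))+1, "clock",round(s["clock"],2))
E
python3 - <<'E'
from h import *
p=get_image("scene");a=p["frame"][145:195,150:230];b=p["frame"][185:275,290:410]
A=cv2.resize(a,(480,300));B=cv2.resize(b,(480,300+60))
cv2.imwrite("pics/c1.png",cv2.cvtColor(np.vstack([A[:,:480],B[:,:480]])[:600],cv2.COLOR_RGB2BGR))
w=get_image("wrist");print(w["K"][0],rot(w["orientation"]).round(2).tolist())
for X in([.385,-.285,.0],[.3,-.31,0],[.5,-.4,.052]):print(proj(w,X).round())
delta(.385-.05,-.285-.015,.2,17)
E
```

```text
[316.6383147    0.         259.10199728] [[0.43, -0.87, -0.26], [-0.9, -0.41, -0.12], [0.0, 0.29, -0.96]]
[105. -68.]
[103.  29.]
[ 261. -185.]
pos [ 0.2464 -0.5196  0.2483] yaw 25.37 -> d [ 174.2 -160.4   48.3] turn 8.37 rows 7 clock 1.15
```

View pics/c1.png

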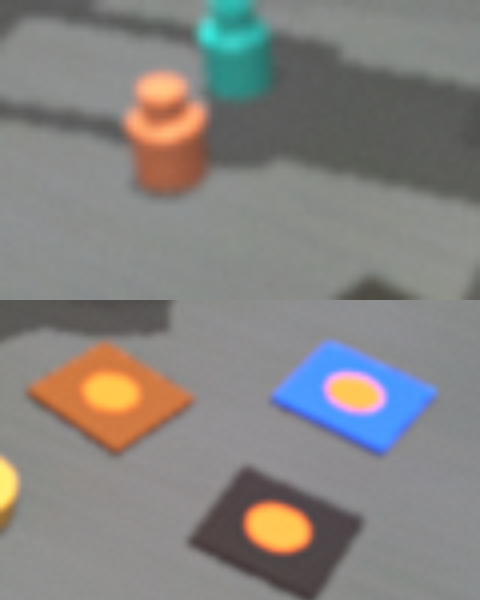

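The crop confirms it: the copper electrode (scene ~177,173) stands in front of the turquoise one, and the black pad is the lower one (~359,242). Now I hover over the electrode.

>>> apply_moves(
  deltas=[85, 220, -180, 50, 8.4, 85, 220, -180, 50, 8.4, 85, 220, -180, 50, 8.4, 85, 220, -180, 50, 8.4, 85, 220, -180, 50, 8.4, 85, 220, -180, 50, 8.4, 85, 220, -180, 50, 8.4, 85, 220, -180, 50, 8.4, 85, 220, -180, 50, 8.4, 85, 220, -180, 50, 8.4],
  squeeze=60,
)

```text
clock: 1.98
position: [0.3683, -0.2632, 0.1987]
ee_rot: [0.001, 0.989, 0.148, 0.0]
contact_force: [-0.4, -0.6, -0.0]
width: 0.0849
gripper_force: 0.0
```

```bash
cat >> h.py <<'E'
def look(names,n=None,s=1):
    w=get_image("wrist")
    for k,z in names.items():
        for r in place_of(k,w)[:3]:
            if r["score"]>.2: print(k,round(r["score"],2),np.round(r["point"]),np.round(onz(w,r["point"],z),4)[:2])
    if n: save(w,n,s=s)
    return w
E
python3 - <<'E'
from h import *
look(dict(round_electrode=0,ring_pad=.0,seat_top=.052,bar_insert=0),"w1.png",1.5)
delta(.385,-.285,.1,17)
E
```

```text
round_electrode 0.69 [283. 159.] [ 0.3833 -0.2845]
round_electrode 0.59 [285. 234.] [ 0.304 -0.313]
ring_pad 0.65 [125.  31.] [ 0.454  -0.1074]
seat_top 0.75 [476.  79.] [ 0.4993 -0.4055]
pos [ 0.3677 -0.264   0.1984] yaw 16.85 -> d [10.4 25.1 98.5] turn -0.15 rows 4 clock 2.23
```

View pics/w1.png

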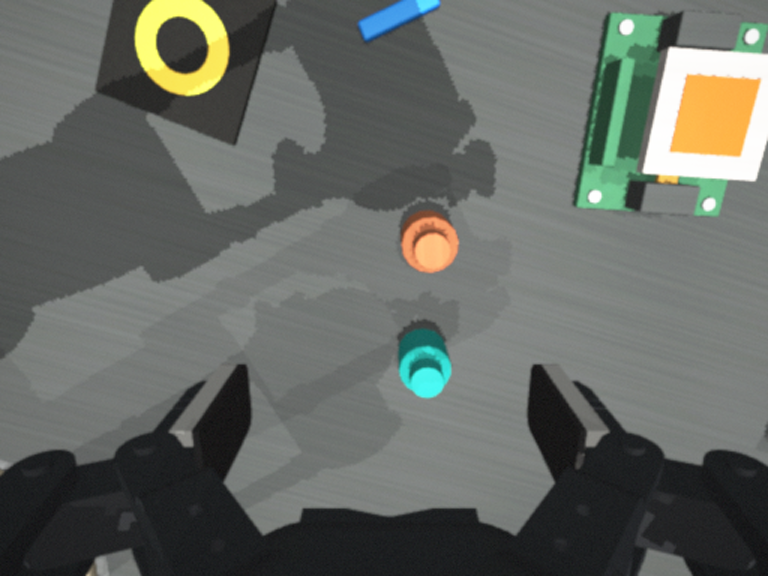

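The wrist view shows the copper electrode at (287,163), the turquoise one at (284,240), the ring pad at (121,30) and the seat's orange square at (476,78), all in original pixels. Next I measure the outlines metrically.

```bash
cat >> h.py <<'E'
RNG=dict(orange=((8,110,110),(22,255,255)),yellow=((23,110,110),(33,255,255)),copper=((4,80,60),(16,255,255)),silver=((0,0,150),(180,45,255)),blue=((110,80,40),(130,255,255)),brass=((15,80,60),(33,255,255)))
def shape(w,col,X,z):
    """metric minAreaRect (centre, size mm, long/edge angle deg) of colour blob nearest to world point X on plane z"""
    m=cv2.inRange(cv2.cvtColor(w["frame"],cv2.COLOR_RGB2HSV),*[np.array(c) for c in RNG[col]])
    cs=[c for c in cv2.findContours(m,cv2.RETR_EXTERNAL,cv2.CHAIN_APPROX_NONE)[0] if cv2.contourArea(c)>60]
    u=proj(w,[X[0],X[1],z]); c=min(cs,key=lambda c:-cv2.pointPolygonTest(c,tuple(map(float,u)),True))
    P=np.array([onz(w,q,z)[:2] for q in c[:,0].astype(float)],np.float32)*1000
    (cx,cy),sz,a=cv2.minAreaRect(P)
    if sz[1]>sz[0]: a+=90; sz=sz[::-1]
    e=cv2.minEnclosingCircle(P)
    print(col,"rect c",round(cx,1),round(cy,1),"sz",np.round(sz,1),"ang",round(a,1),"circ",np.round(e[0],1),round(2*e[1],1))
E
python3 - <<'E'
from h import *
w=look({})
shape(w,"orange",(.5,-.405),.052)
shape(w,"yellow",(.46,-.105),.006)
shape(w,"copper",(.3833,-.2845),.04)
print(onz(w,(288,166.7),.05))
E
```

```text
orange rect c 500.9 -404.8 sz [39.3 39.1] ang 103.3 circ [ 500.9 -405.2] 54.3
yellow rect c 451.6 -106.7 sz [56.7 51.9] ang 106.9 circ [ 453.9 -106.1] 57.2
copper rect c 389.2 -282.1 sz [37.6 33.6] ang 17.3 circ [ 388.9 -281.7] 38.6
[ 0.38566895 -0.28463478  0.05      ]
```

>>> apply_moves(
  deltas=[85, 11, 25, 98, 0, 85, 11, 25, 98, 0, 85, 11, 25, 98, 0, 85, 11, 25, 176, 0, 85, 11, 25, 176, 0, 85, 11, 25, 176, 0, 0, 11, 25, 176, 0, 0, 11, 25, 176, 0, 0, 11, 25, 176, 0, 0, 11, 25, 176, 0, 0, 11, 25, 176, 0, 0, 11, 25, 176, 0],
  squeeze=60,
)

```text
clock: 3.28
position: [0.387, -0.2845, 0.0248]
ee_rot: [0.002, 0.989, 0.148, 0.001]
contact_force: [-1.8, -0.2, 7.8]
width: 0.034
gripper_force: 59.4
```

Run:
```python
from h import *
s=get_state();print(s["width"],s["gripper_force"],s["position"])
delta(.385,-.285,.2,17);delta(.375,.26,.2,90)
```

```text
0.03395032226163443 59.43333673523739 [ 0.38701363 -0.28449809  0.02481117]
pos [ 0.387  -0.2845  0.0248] yaw 16.98 -> d [  -1.7    0.6 -175.2] turn -0.02 rows 6 clock 3.28
pos [ 0.387  -0.2845  0.0248] yaw 16.98 -> d [ 147.9 -523.5 -177.1] turn -73.02 rows 15 clock 3.28
```

>>> apply_moves(
  deltas=[0, 0, 0, -60, 0, 0, 0, 0, -120, 0, 0, 0, 0, -150, 0, 0, 132, -528, -150, 0, 0, 132, -528, -150, 0, 0, 132, -528, -150, 0, 0, 132, -528, -150, 0, 0, 132, -528, -150, 0, 0, 132, -528, -150, 0, 0, 132, -528, -150, 0, 0, 132, -528, -150, 0, 0, 132, -528, -150, 0],
)

```text
clock: 4.28
position: [0.3657, 0.0926, 0.1657]
ee_rot: [0.0, 0.989, 0.147, 0.001]
contact_force: [-0.2, 0.3, -3.2]
width: 0.034
gripper_force: 62.1
```

Run:
```python
from h import *
s=get_state();print(s["width"],s["gripper_force"])
delta(.36,.26,.175,17)
```

```text
0.03403074168897211 62.09785657469183
pos [0.3657 0.0926 0.1657] yaw 16.96 -> d [  43.4 -161.8   -9.3] turn -0.04 rows 6 clock 4.28
```

>>> apply_moves(
  deltas=[0, 43, -162, -10, 0, 0, 43, -162, -10, 0, 0, 43, -162, -10, 0, 0, 43, -162, -10, 0, 0, 43, -162, -10, 0, 0, 43, -162, -10, 0, 0, 43, -162, -10, 0, 0, 43, -162, -10, 0],
)

```text
clock: 4.95
position: [0.36, 0.2571, 0.1746]
ee_rot: [0.0, 0.989, 0.147, -0.0]
contact_force: [-0.4, 0.2, -3.6]
width: 0.0341
gripper_force: 62.2
```

Run:
```python
from h import *
w=look(dict(round_pad=0,locating_ring=0,round_electrode=0,square_electrode=0),"w2.png",1.5)
shape(w,"orange",(.38,.285),.006)
shape(w,"brass",(.465,.115),.022)
s=get_state();print(s["position"])
```

```text
round_pad 0.63 [360. 246.] [0.3154 0.1349]
round_pad 0.6 [242. 152.] [0.3741 0.2791]
locating_ring 0.86 [444. 123.] [0.4539 0.1074]
locating_ring 0.68 [242. 150.] [0.3757 0.2789]
round_electrode 0.79 [258. 240.] [0.2915 0.2372]
orange rect c 376.7 276.7 sz [36.4 36.3] ang 16.9 circ [376.4 276.5] 37.5
brass rect c 452.9 112.7 sz [64.1 54. ] ang 106.9 circ [453. 113.] 64.7
[0.36071238 0.25721104 0.17454127]
```

View pics/w2.png

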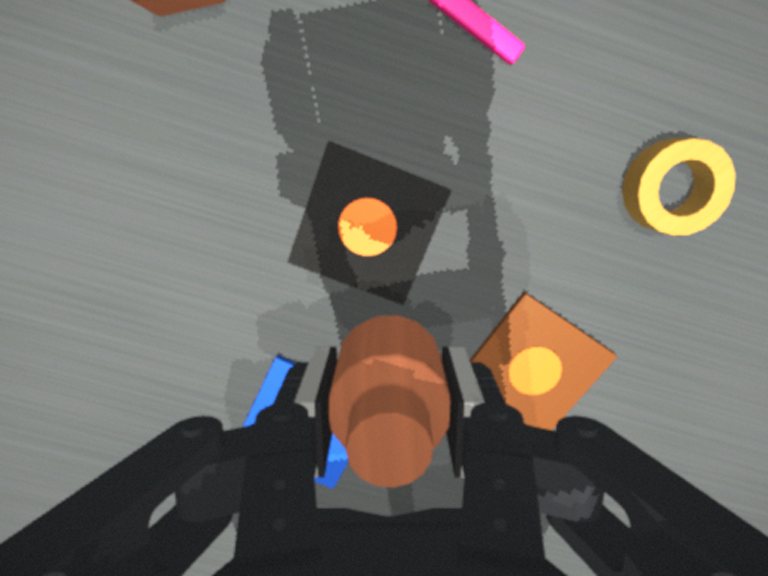

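The disc of the black pad is at (245,151). The electrode is held upright, with its neck at about (260,295).

Run:
```python
from h import *
w=get_image("wrist")
s=get_state();M=rot(s["ee_rot"])
for v in (285,293,300):
    print(v,((onz(w,(260,v),s["position"][2]+.025)-s["position"])@M*1000).round(1))
c=w["frame"][190:384,190:330];cv2.imwrite("pics/n.png",cv2.cvtColor(cv2.resize(c,None,fx=4,fy=4)[:600],cv2.COLOR_RGB2BGR))
# expected top circle px if centred
for t in range(0,360,90):
    q=np.array([11*np.cos(np.radians(t)),11*np.sin(np.radians(t)),-25])/1000
    print(proj(w,s["position"]+M@q).round())
delta(.3768,.277,.0315,17)
```

```text
285 [  6.6  -0.1 -25. ]
293 [  3.3  -0.1 -25. ]
300 [  0.4  -0.1 -25. ]
[260. 274.]
[291. 301.]
[260. 326.]
[230. 301.]
pos [0.3607 0.2574 0.1745] yaw 16.87 -> d [ 21.1 -14.2 143. ] turn -0.13 rows 5 clock 5.25
```

View pics/n.png

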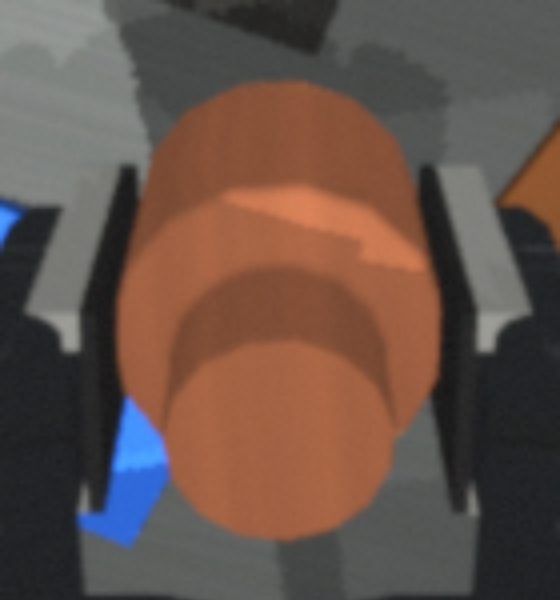

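The neck top spans rows 275–325, matching a centred grasp. I place it now.

>>> apply_moves(
  deltas=[0, 21, -14, 80, 0, 0, 21, -14, 80, 0, 0, 21, -14, 80, 0, 0, 21, -14, 120, 0, 0, 21, -14, 132, 0, 0, 21, -14, 138, 0, 0, 21, -14, 143, 0, 0, 21, -14, 143, 0, 0, 21, -14, 143, 0],
)

```text
clock: 6.0
position: [0.3775, 0.2781, 0.0327]
ee_rot: [-0.0, 0.989, 0.147, 0.001]
contact_force: [0.0, -0.1, -3.3]
width: 0.0338
gripper_force: 62.2
```

Run:
```python
from h import *
print(get_state()["contact_force"]);delta(.3768,.277,.0315,17)
```

```text
[ 0.02801305 -0.13559921 -3.29485593]
pos [0.3775 0.2781 0.0327] yaw 16.96 -> d [-1.   0.9  1.2] turn -0.04 rows 2 clock 6.0
```

Still about 1 mm up and 1 mm off. I correct, open and lift.

>>> apply_moves(
  deltas=[0, -1, 1, 1, 0, 0, -1, 1, 1.6, 0, 0, -1, 1, 1.6, 0, 85, -1, 1, 1.6, 0, 85, -1, 1, 1.6, 0, 85, -1, 1, 1.6, 0, 85, -1, 1, 1.6, 0, 85, -1, 1, 1.6, 0, 85, -1, 1, -30, 0, 85, -1, 1, -70, 0, 85, -1, 1, -110, 0, 85, -1, 1, -140, 0],
)

```text
clock: 7.0
position: [0.3764, 0.2768, 0.1743]
ee_rot: [-0.0, 0.989, 0.148, 0.001]
contact_force: [0.8, 0.8, 0.0]
width: 0.0848
gripper_force: 0.0
```

Run:
```python
from h import *
delta(.43,.11,.2,17)
```

```text
pos [0.3764 0.2768 0.1743] yaw 16.97 -> d [  2.6 175.2 -25.7] turn -0.03 rows 6 clock 7.0
```

>>> apply_moves(
  deltas=[85, 3, 175, -20, 0, 85, 3, 175, -20, 0, 85, 3, 175, -20, 0, 85, 3, 175, -20, 0, 85, 3, 175, -20, 0, 85, 3, 175, -20, 0, 85, 3, 175, -20, 0, 85, 3, 175, -20, 0],
)

```text
clock: 7.67
position: [0.4291, 0.1109, 0.1911]
ee_rot: [-0.0, 0.989, 0.148, -0.001]
contact_force: [-0.3, 0.4, 0.7]
width: 0.0853
gripper_force: 0.0
```

Run:
```python
from h import *
w=look(dict(locating_ring=0,round_pad=0,round_electrode=0,bar_pad=0,cup=0),"w3.png",1.5)
shape(w,"brass",(.453,.113),.022);shape(w,"silver",(.65,.13),.006)
f=get_state()["position"]
for z in(0,.022):
  for t in range(0,360,90): print(z,t,proj(w,[.4535+.028*np.cos(np.radians(t)),.11+.028*np.sin(np.radians(t)),z]).round())
```

```text
locating_ring 0.96 [268. 148.] [0.4507 0.1092]
round_pad 0.82 [ 70. 290.] [0.2285 0.2763]
round_pad 0.78 [205. 254.] [0.3192 0.1406]
round_pad 0.76 [ 89. 169.] [0.3775 0.2765]
round_electrode 0.87 [ 86. 174.] [0.3714 0.2783]
cup 0.56 [424.  73.] [ 0.5608 -0.0087]
brass rect c 455.4 106.6 sz [54.9 54.9] ang 17.0 circ [455.1 107.2] 56.5
silver rect c 576.5 -34.9 sz [83.1 81.3] ang 107.0 circ [575.1 -34. ] 86.0
0 0 [277. 118.]
0 90 [241. 137.]
0 180 [260. 172.]
0 270 [294. 154.]
0.022 0 [278. 120.]
0.022 90 [239. 140.]
0.022 180 [260. 177.]
0.022 270 [297. 158.]
```

View pics/w3.png

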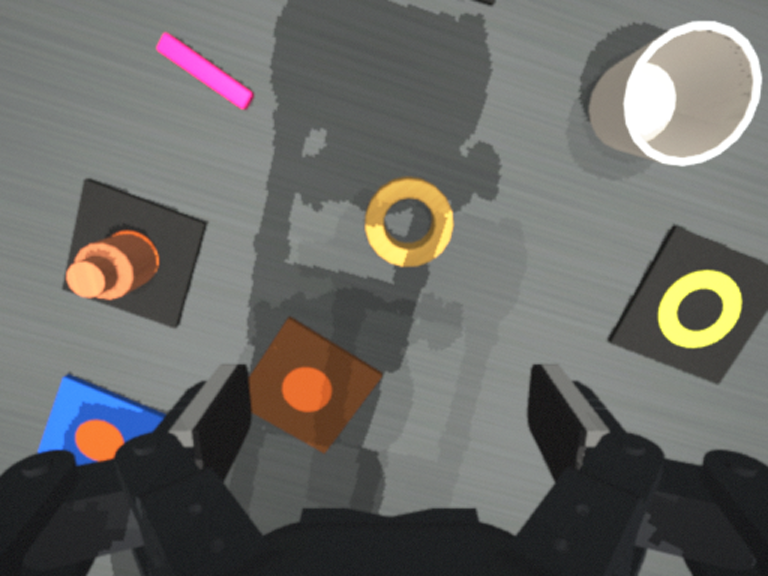

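View crop.

The ring is at (272,148) and the cup at about (440,65). The electrode stands on the black pad, but an orange crescent shows, so I check that offset with an overlay.

Run:
```python
from h import *
w=get_image("wrist");S=6
x0,y0=40,115
f=cv2.resize(w["frame"][y0:y0+95,x0:x0+105],None,fx=S,fy=S,interpolation=cv2.INTER_CUBIC)[:,:,::-1].copy()
def circ(X,r,z,col):
    P=np.array([proj(w,[X[0]+r*np.cos(t),X[1]+r*np.sin(t),z]) for t in np.linspace(0,6.28,60)])
    cv2.polylines(f,[((P-[x0,y0]+.5)*S).astype(int)],True,col,1)
circ((.3767,.2767),.018,.006,(0,255,0))
circ((.3767,.2767),.018,.038,(255,255,0));circ((.3767,.2767),.011,.056,(255,0,255))
cv2.imwrite("pics/o.png",f)
```

```text
(no output)
```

View pics/o.png

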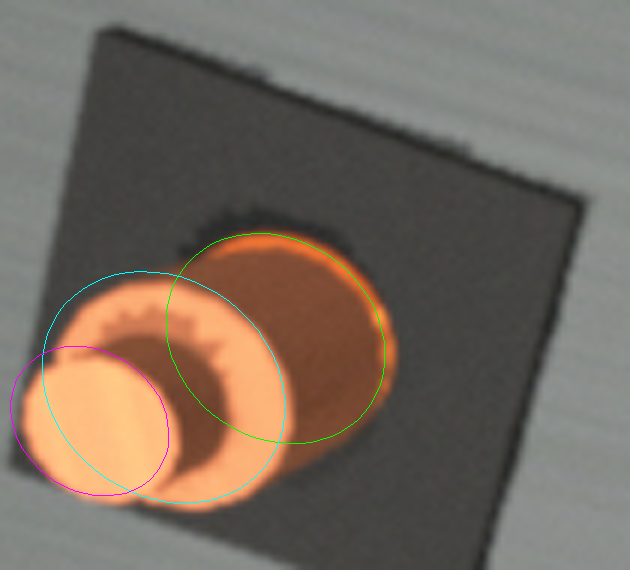

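The electrode is only about 2 mm off the disc, which is fine. Now the ring, at (.455,.107).

Run:
```python
from h import *
delta(.455,.107,.0185,17)
```

```text
pos [0.4295 0.1107 0.1914] yaw 17.05 -> d [ 23.3  11.  172.9] turn 0.05 rows 6 clock 8.02
```

>>> apply_moves(
  deltas=[85, 23, 11, 90, 0, 85, 23, 11, 90, 0, 85, 23, 11, 90, 0, 85, 23, 11, 130, 0, 85, 23, 11, 160, 0, 85, 23, 11, 173, 0, 85, 23, 11, 173, 0, 0, 23, 11, 173, 0, 0, 23, 11, 173, 0, 0, 23, 11, 173, 0, 0, 23, 11, 173, 0, 0, 23, 11, 173, 0],
)

```text
clock: 9.02
position: [0.4564, 0.1065, 0.0208]
ee_rot: [0.0, 0.989, 0.147, 0.002]
contact_force: [-1.6, 1.2, 5.2]
width: 0.0541
gripper_force: 61.8
```

Run:
```python
from h import *
print(get_state()["contact_force"]);delta(.44,-.13,.17,17)
```

```text
[-1.60531994  1.18815699  5.17717992]
pos [0.4564 0.1065 0.0208] yaw 16.95 -> d [ -84.   221.6 -149.4] turn -0.05 rows 8 clock 9.02
```

>>> apply_moves(
  deltas=[0, 0, 0, -40, 0, 0, 0, 0, -80, 0, 0, 0, 0, -120, 0, 0, 0, 0, -150, 0, 0, -120, 200, -150, 0, 0, -120, 200, -150, 0, 0, -120, 200, -150, 0, 0, -120, 200, -150, 0, 0, -120, 200, -150, 0, 0, -120, 200, -150, 0, 0, -120, 200, -150, 0, 0, -120, 200, -150, 0],
)

```text
clock: 10.02
position: [0.3984, -0.1212, 0.1696]
ee_rot: [0.0, 0.989, 0.146, 0.001]
contact_force: [-0.5, 0.8, -2.6]
width: 0.0539
gripper_force: 65.5
```

Run:
```python
from h import *
w=look(dict(ring_pad=0),"w4.png",1.5)
shape(w,"yellow",(.46,-.102),.006)
s=get_state();M=rot(s["ee_rot"]);print(s["position"])
# held ring: predicted top-circle extents if centred at TCP
h=.0012
for t in range(0,360,90):
    q=np.array([.028*np.cos(np.radians(t)),.028*np.sin(np.radians(t)),-.001]);print(proj(w,s["position"]+M@q).round())
delta(.46,-.102,.06)
```

```text
ring_pad 0.77 [259. 110.] [ 0.4545 -0.1042]
yellow rect c 454.2 -105.2 sz [56.5 56.2] ang 81.1 circ [ 454.1 -105.2] 57.1
[ 0.39850903 -0.11953111  0.16914151]
[256. 204.]
[321. 265.]
[257. 319.]
[192. 265.]
pos [ 0.3985 -0.1195  0.1691] yaw 16.95 -> d [ 63.8   1.1 109.2] turn 0 rows 5 clock 10.12
```

View pics/w4.png

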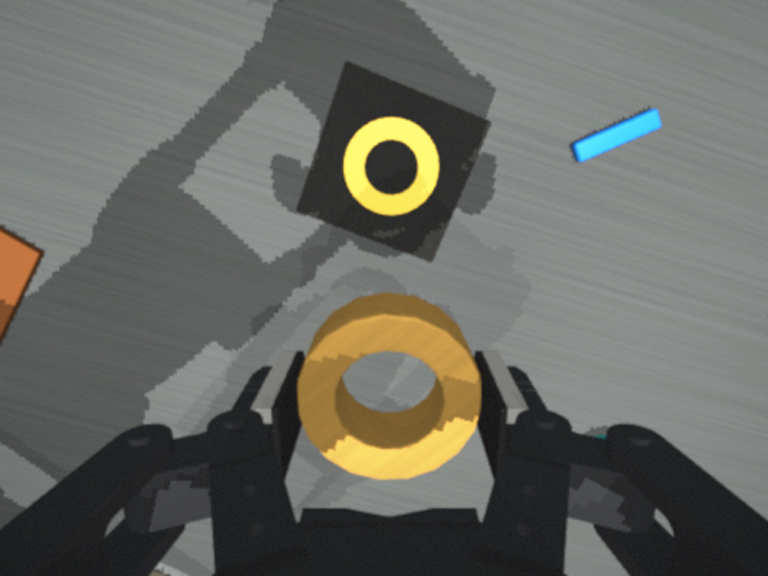

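The yellow ring mark is at (261,110) and the brass ring is centred in the jaws. I place it.

>>> apply_moves(
  deltas=[0, 58, 2, 80, 0, 0, 58, 2, 80, 0, 0, 58, 2, 80, 0, 0, 58, 2, 115, 0, 0, 58, 2, 130, 0, 0, 58, 2, 136, 0, 0, 58, 2, 140, 0, 0, 58, 2, 140, 0, 0, 58, 2, 140, 0],
)

```text
clock: 10.87
position: [0.4556, -0.105, 0.0295]
ee_rot: [0.001, 0.989, 0.148, 0.001]
contact_force: [0.1, -0.8, -2.4]
width: 0.054
gripper_force: 65.4
```

Run:
```python
from h import *
print(get_state()["contact_force"]);delta(.4548,-.1050,.0268,17)
```

```text
[ 0.11865724 -0.78946178 -2.43605364]
pos [ 0.4556 -0.105   0.0295] yaw 17.01 -> d [-0.8 -0.2  2.7] turn 0.01 rows 2 clock 10.87
```

>>> apply_moves(
  deltas=[0, -1, 0, 1.5, 0, 0, -1, 0, 3, 0, 0, -1, 0, 3, 0, 85, -1, 0, 3, 0, 85, -1, 0, 3, 0, 85, -1, 0, 3, 0, 85, -1, 0, 3, 0, 85, -1, 0, -30, 0, 85, -1, 0, -70, 0, 85, -1, 0, -110, 0, 85, -1, 0, -150, 0, 85, -1, 0, -150, 0],
)

```text
clock: 11.87
position: [0.4583, -0.1072, 0.186]
ee_rot: [0.004, 0.989, 0.148, 0.007]
contact_force: [0.8, -0.6, -0.1]
width: 0.0849
gripper_force: 0.0
```

Run:
```python
from h import *
w=look(dict(locating_ring=.006,bar_insert=0))
shape(w,"silver",(.655,-.135),.026)
delta(.6,-.135,.2,17)
```

```text
locating_ring 0.91 [256. 178.] [ 0.453  -0.1072]
silver rect c 615.0 -133.9 sz [24.8 24.5] ang 165.4 circ [ 615.  -134.6] 33.5
pos [ 0.4535 -0.1053  0.1787] yaw 16.97 -> d [131.5  71.1 -21.2] turn -0.03 rows 5 clock 12.02
```

>>> apply_moves(
  deltas=[85, 150, 71, -20, 0, 85, 150, 71, -20, 0, 85, 150, 71, -20, 0, 85, 150, 71, -20, 0, 85, 150, 71, -20, 0, 85, 150, 71, -20, 0, 85, 150, 71, -20, 0, 85, 150, 71, -20, 0],
)

```text
clock: 12.68
position: [0.6158, -0.129, 0.1968]
ee_rot: [-0.001, 0.989, 0.148, -0.002]
contact_force: [-0.1, -0.3, 0.8]
width: 0.0849
gripper_force: 0.0
```

Run:
```python
from h import *
w=look(dict(bar_insert=0,cup=0,bar_pad=0,locating_ring=.006),"w5.png",1.5)
shape(w,"silver",(.655,-.135),.026)
shape(w,"brass",(.454,-.105),.028)
delta(.655,-.135,.0185)
```

```text
bar_insert 0.65 [281. 143.] [ 0.6453 -0.1425]
cup 0.69 [135. 179.] [ 0.5647 -0.0076]
bar_pad 0.97 [ 6. 56.] [0.647  0.1299]
locating_ring 0.59 [198. 294.] [ 0.4522 -0.105 ]
silver rect c 647.9 -142.5 sz [89.6 24.7] ang 165.3 circ [ 647.8 -142.2] 91.6
brass rect c 462.9 -105.2 sz [71.8 55.9] ang 7.7 circ [ 462.9 -105.4] 71.9
pos [ 0.6171 -0.1294  0.1989] yaw 16.96 -> d [ 34.6  16.4 180.4] turn 0 rows 6 clock 12.93
```

View pics/w5.png

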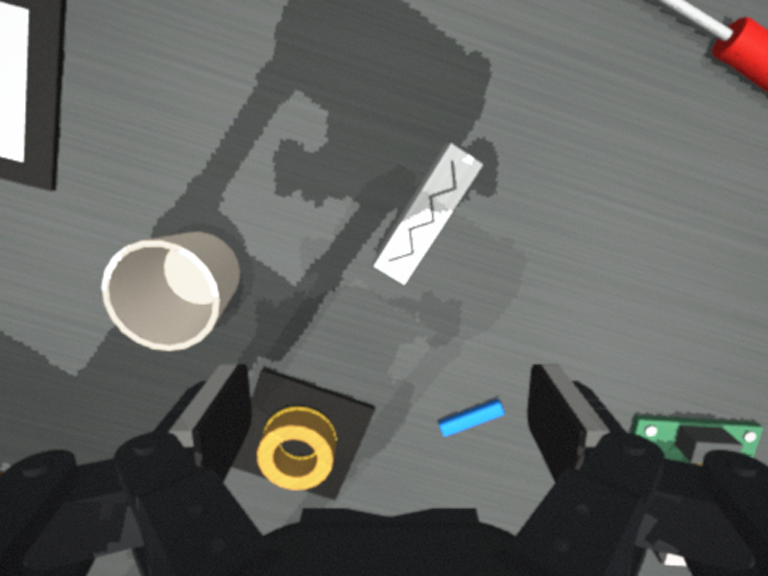

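The bar is at (286,142), top 90×25 mm, at −14.7°. The cup stands at (115,185) and the ring sits on its pad. Now I grasp the bar.

Run:
```python
from h import *
delta(.648,-.1425,.02,-14.7)
```

```text
pos [ 0.6171 -0.1294  0.1989] yaw 16.96 -> d [ 25.7  21.5 178.9] turn 31.66 rows 6 clock 12.93
```

>>> apply_moves(
  deltas=[85, 26, 21, 60, 31.7, 85, 26, 21, 60, 31.7, 85, 26, 21, 90, 31.7, 85, 26, 21, 110, 31.7, 85, 26, 21, 110, 31.7, 85, 26, 21, 150, 31.7, 85, 26, 21, 178, 31.7, 85, 26, 21, 178, 31.7],
)

```text
clock: 13.6
position: [0.6443, -0.1407, 0.0152]
ee_rot: [-0.001, 0.992, -0.128, -0.006]
contact_force: [-1.1, 0.8, -0.3]
width: 0.0852
gripper_force: 0.0
```

>>> apply_moves(
  deltas=[0, 0, 0, 1, 0, 0, 0, 0, 1, 0, 0, 0, 0, 1, 0, 0, 0, 0, 1, 0, 0, 0, 0, 1, 0, 0, 0, 0, 1, 0, 0, 0, 0, 1, 0],
)

```text
clock: 14.18
position: [0.6501, -0.1427, 0.0216]
ee_rot: [0.001, 0.992, -0.128, 0.002]
contact_force: [-0.4, -0.8, 7.4]
width: 0.0231
gripper_force: 60.9
```

Run:
```python
from h import *
print(get_state()["contact_force"]);delta(.60,.115,.17,75)
```

```text
[-0.39683728 -0.76705763  7.39986662]
pos [ 0.6501 -0.1427  0.0216] yaw -14.72 -> d [-113.4 -236.4 -149. ] turn -89.72 rows 14 clock 14.18
```

>>> apply_moves(
  deltas=[0, 0, 0, -40, 0, 0, 0, 0, -80, 0, 0, 0, 0, -120, 0, 0, 0, 0, -150, 0, 0, -129, -217, -150, -29, 0, -129, -217, -150, -29, 0, -129, -217, -150, -29, 0, -129, -217, -150, -29, 0, -129, -217, -150, -29, 0, -129, -217, -150, -29, 0, -129, -217, -150, -29, 0, -129, -217, -150, -29],
)

```text
clock: 15.18
position: [0.5773, 0.1033, 0.1689]
ee_rot: [-0.0, 0.992, 0.126, -0.001]
contact_force: [-0.0, -1.3, -3.9]
width: 0.0223
gripper_force: 60.9
```

>>> apply_moves(
  deltas=[0, 0, 0, 0, 0, 0, 0, 0, 0, 0],
)

```text
clock: 15.35
position: [0.5795, 0.0996, 0.1692]
ee_rot: [0.0, 0.992, 0.124, -0.0]
contact_force: [0.1, 0.0, -5.0]
width: 0.0226
gripper_force: 60.9
```

Run:
```python
from h import *
w=look(dict(bar_pad=0),"w6.png",1.5)
shape(w,"silver",(.65,.132),.006)
s=get_state();shape(w,"silver",s["position"],s["position"][2]+.0044)
delta(.65,.132,.0276)
```

```text
bar_pad 0.64 [241.  94.] [0.645 0.133]
silver rect c 647.6 129.1 sz [90.  24.6] ang 2.5 circ [647.7 129.4] 92.1
silver rect c 604.3 106.2 sz [35.9 23.2] ang 15.2 circ [604.3 106.5] 41.7
pos [0.5797 0.0992 0.1692] yaw 14.16 -> d [ 76.2 -14.6 141.6] turn 0 rows 5 clock 15.45
```

View pics/w6.png

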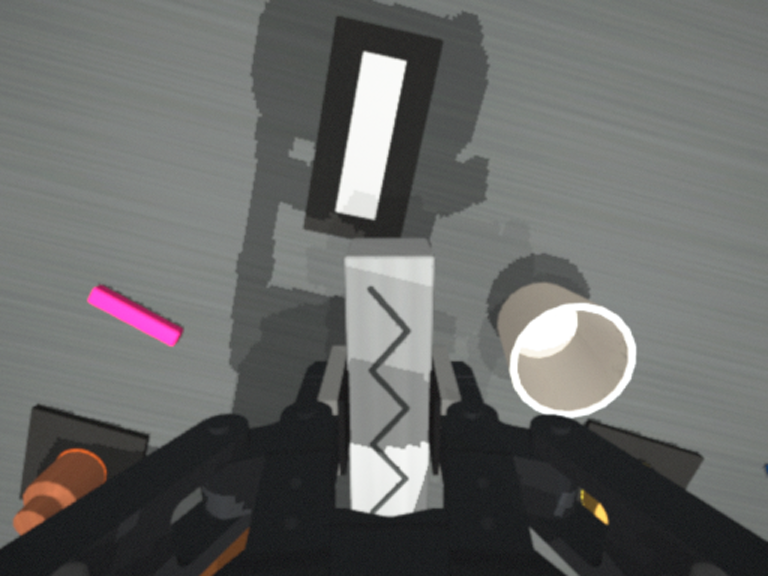

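The pad's outline is at (247,90). The bar is held straight in the jaws, with its front top edge at row 171 and its rear edge near row 341.

Run:
```python
from h import *
w=get_image("wrist");s=get_state();M=rot(s["ee_rot"])
for uv in((260,171),(232,171.5),(288,171),(260,341)):
    print(((onz(w,uv,s["position"][2]+.0044)-s["position"])@M*1000).round(1))
delta(.6476+.002,.1293,.0276,2.5)
```

```text
[43.4 -0.1 -4.4]
[ 43.2 -10.9  -4.4]
[43.4 10.6 -4.4]
[-36.2  -0.   -4.4]
pos [0.5797 0.0993 0.1693] yaw 14.16 -> d [ 75.2 -12.1 141.6] turn 11.66 rows 5 clock 15.5
```

>>> apply_moves(
  deltas=[0, 75, -12, 60, 11.7, 0, 75, -12, 60, 11.7, 0, 75, -12, 90, 11.7, 0, 75, -12, 110, 11.7, 0, 75, -12, 130, 11.7, 0, 75, -12, 136, 11.7, 0, 75, -12, 138, 11.7, 0, 75, -12, 138, 11.7, 0, 75, -12, 138, 11.7],
)

```text
clock: 16.25
position: [0.6504, 0.1304, 0.0331]
ee_rot: [-0.0, 1.0, 0.022, 0.002]
contact_force: [-0.1, -0.3, -4.5]
width: 0.0221
gripper_force: 60.8
```

Run:
```python
from h import *
print(get_state()["contact_force"]);delta(.6494,.1293,.0276,2.5)
```

```text
[-0.13765625 -0.27446453 -4.4728007 ]
pos [0.6504 0.1304 0.0331] yaw 2.53 -> d [-1.   1.1  5.5] turn 0.03 rows 2 clock 16.25
```

>>> apply_moves(
  deltas=[0, -1, 1, 3, 0, 0, -1, 1, 5, 0, 0, -1, 1, 5.5, 0, 0, -1, 1, 5.5, 0, 85, -1, 1, 5.5, 0, 85, -1, 1, 5.5, 0, 85, -1, 1, 5.5, 0, 85, -1, 1, 5.5, 0, 85, -1, 1, 5.5, 0, 85, -1, 1, -40, 0, 85, -1, 1, -80, 0, 85, -1, 1, -120, 0],
)

```text
clock: 17.25
position: [0.6474, 0.1297, 0.1514]
ee_rot: [0.0, 1.0, 0.022, -0.001]
contact_force: [0.5, -0.3, 0.1]
width: 0.0847
gripper_force: 0.0
```

>>> apply_moves(
  deltas=[85, 0, 0, -30, 0, 85, 0, 0, -30, 0, 85, 0, 0, -30, 0],
)

```text
clock: 17.5
position: [0.6494, 0.1299, 0.1837]
ee_rot: [-0.0, 1.0, 0.022, 0.003]
contact_force: [-0.9, -0.9, -1.2]
width: 0.0851
gripper_force: 0.0
```

Run:
```python
from h import *
w=look(dict(bar_insert=.006,bar_pad=0,square_electrode=0))
shape(w,"silver",(.648,.129),.032)
print(proj(w,[.487,.41,0]))
delta(.47,.38,.2,17)
```

```text
bar_insert 0.95 [259. 176.] [0.6459 0.13  ]
bar_pad 0.64 [257. 173.] [0.6473 0.1319]
square_electrode 0.75 [  2. 302.] [0.4847 0.4132]
silver rect c 647.8 130.0 sz [88.1 23.7] ang 2.4 circ [647.8 130.1] 90.8
[  4.16834693 300.56033346]
pos [0.6468 0.1296 0.1788] yaw 2.57 -> d [-165.5 -258.1  -20.6] turn -14.43 rows 9 clock 17.7
```

The bar is lined up to within 1 mm. Next the square electrode.

>>> apply_moves(
  deltas=[85, -180, -260, -20, 0, 85, -180, -260, -20, 0, 85, -180, -260, -20, 0, 85, -180, -260, -20, 0, 85, -180, -260, -20, 0, 85, -180, -260, -20, 0, 85, -180, -260, -20, 0, 85, -180, -260, -20, 0, 85, -180, -260, -20, 0, 85, -180, -260, -20, 0, 85, -180, -260, -20, 0, 85, -180, -260, -20, 0],
)

```text
clock: 18.7
position: [0.4572, 0.3802, 0.2]
ee_rot: [0.001, 1.0, 0.022, -0.001]
contact_force: [1.0, -0.1, 0.4]
width: 0.0847
gripper_force: 0.0
```

Run:
```python
from h import *
w=look(dict(square_electrode=0,round_electrode=.006,round_pad=0))
shape(w,"blue",(.4847,.413),.034)
shape(w,"copper",(.4847,.413),.034)
save(w,"w7.png",s=1.5)
delta(.485,.413,.1)
```

```text
square_electrode 0.73 [223. 144.] [0.4792 0.4179]
round_electrode 0.92 [350. 246.] [0.3723 0.2753]
round_pad 0.96 [333. 347.] [0.2309 0.278 ]
round_pad 0.72 [458. 291.] [0.317  0.1387]
blue rect c 482.6 413.7 sz [29.  28.6] ang 118.0 circ [482.9 413.8] 39.2
copper rect c 483.6 412.5 sz [42.3 40.9] ang 116.9 circ [483.8 412.7] 56.5
pos [0.4574 0.3804 0.2007] yaw 2.46 -> d [ 29.  -31.4 100.7] turn 0 rows 4 clock 18.9
```

View pics/w7.png

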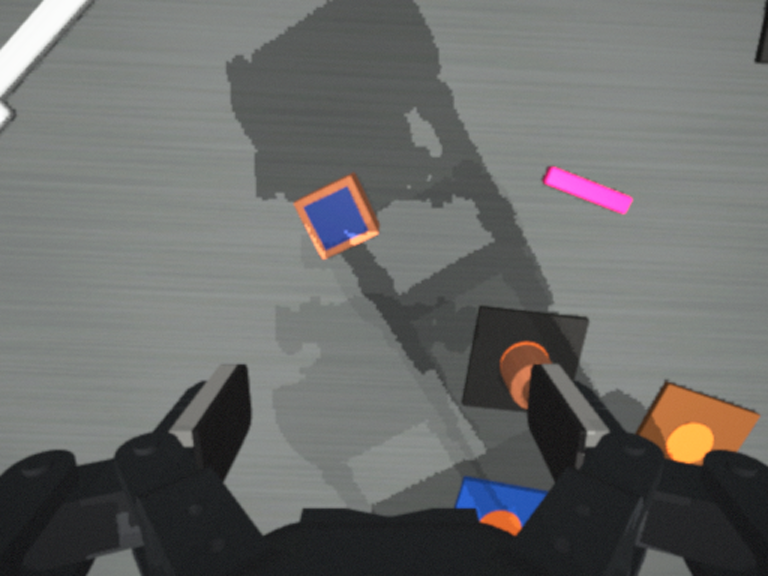

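The square electrode is at (225,144), turned 28°, centre (.4828,.4136).

Run:
```python
from h import *
delta(.4828,.4136,.0225,28)
```

```text
pos [0.4574 0.3804 0.2007] yaw 2.46 -> d [ 26.9 -32.1 178.2] turn -25.54 rows 6 clock 18.9
```

>>> apply_moves(
  deltas=[85, 27, -32, 60, -25.5, 85, 27, -32, 60, -25.5, 85, 27, -32, 90, -25.5, 85, 27, -32, 110, -25.5, 85, 27, -32, 150, -25.5, 85, 27, -32, 170, -25.5, 85, 27, -32, 177, -25.5, 85, 27, -32, 177, -25.5, 85, 27, -32, 177, -25.5],
)

```text
clock: 19.65
position: [0.4831, 0.4147, 0.0247]
ee_rot: [-0.0, 0.97, 0.242, 0.001]
contact_force: [0.5, 0.5, 0.4]
width: 0.0847
gripper_force: 0.0
```

>>> apply_moves(
  deltas=[0, 0, 0, 0, 0, 0, 0, 0, 0, 0, 0, 0, 0, 0, 0, 0, 0, 0, 0, 0, 0, 0, 0, 0, 0, 0, 0, 0, 0, 0, 0, 0, 0, 0, 0],
  squeeze=80,
)

```text
clock: 20.23
position: [0.4832, 0.415, 0.0257]
ee_rot: [-0.0, 0.97, 0.243, 0.002]
contact_force: [0.7, 0.0, 6.2]
width: 0.0387
gripper_force: 83.1
```

Run:
```python
from h import *
delta(.4828,.4136,.17,28);delta(.45,-.41,.2,13.3)
```

```text
pos [0.4832 0.415  0.0257] yaw 28.08 -> d [  -0.6    1.1 -144.3] turn 0.08 rows 5 clock 20.23
pos [0.4832 0.415  0.0257] yaw 28.08 -> d [-417.1  712.3 -175.5] turn 14.78 rows 22 clock 20.23
```

>>> apply_moves(
  deltas=[0, 0, 0, -40, 0, 0, 0, 0, -80, 0, 0, 0, 0, -120, 0, 0, 0, 0, -165, 0, 0, -431, 716, -165, 14.8, 0, -431, 716, -165, 14.8, 0, -431, 716, -165, 14.8, 0, -431, 716, -165, 14.8, 0, -431, 716, -165, 14.8, 0, -431, 716, -165, 14.8, 0, -431, 716, -165, 14.8, 0, -431, 716, -165, 14.8],
)

```text
clock: 21.23
position: [0.4634, 0.08, 0.1866]
ee_rot: [-0.0, 0.993, 0.116, -0.001]
contact_force: [0.3, 0.2, -4.8]
width: 0.0388
gripper_force: 82.6
```

Run:
```python
from h import *
delta(.44,-.42,.19,13.3);print(get_state()["width"],get_state()["qd"])
```

```text
pos [0.4634 0.08   0.1866] yaw 13.3 -> d [-137.8  481.2   -3.3] turn 0.0 rows 14 clock 21.23
0.03875493006819647 [-1.06056571 -0.186297    0.23102606 -0.0045737  -0.06694428 -1.04640871]
```

>>> apply_moves(
  deltas=[0, -138, 481, 0, 0, 0, -138, 481, 0, 0, 0, -138, 481, 0, 0, 0, -138, 481, 0, 0, 0, -138, 481, 0, 0, 0, -138, 481, 0, 0, 0, -138, 481, 0, 0, 0, -138, 481, 0, 0, 0, -138, 481, 0, 0, 0, -138, 481, 0, 0, 0, -138, 481, 0, 0, 0, -138, 481, 0, 0],
)

```text
clock: 22.23
position: [0.4399, -0.4191, 0.1863]
ee_rot: [-0.001, 0.993, 0.115, -0.0]
contact_force: [0.3, 0.8, -3.4]
width: 0.0383
gripper_force: 82.6
```

>>> apply_moves(
  deltas=[0, 0, 0, 0, 0, 0, 0, 0, 0, 0, 0, 0, 0, 0, 0],
)

```text
clock: 22.48
position: [0.4402, -0.4169, 0.1859]
ee_rot: [-0.002, 0.993, 0.115, -0.001]
contact_force: [-0.4, 0.8, -4.5]
width: 0.0389
gripper_force: 82.9
```

Run:
```python
from h import *
w=look(dict(seat_top=.052))
shape(w,"orange",(.501,-.405),.052)
shape(w,"silver",(.501,-.405),.052)
s=get_state();M=rot(s["ee_rot"])
shape(w,"blue",s["position"],s["position"][2]+.0083)
save(w,"w8.png",s=1.5)
for q in((14.5,14.5),(14.5,-14.5),(-14.5,14.5),(-14.5,-14.5)):print(proj(w,s["position"]+M@np.array([q[0],q[1],-8.3])/1000).round())
delta(.501,-.405,.08,13.3)
```

```text
seat_top 0.94 [265. 108.] [ 0.5012 -0.4065]
orange rect c 501.1 -406.1 sz [39.6 39.5] ang 13.3 circ [ 501.1 -406. ] 54.6
silver rect c 501.5 -406.0 sz [63.6 63.1] ang 103.3 circ [ 501.4 -405.9] 88.2
blue rect c 440.8 -416.3 sz [28.9 28.8] ang 103.3 circ [ 440.6 -416.3] 40.4
[295. 243.]
[222. 243.]
[293. 305.]
[224. 305.]
pos [ 0.4407 -0.4161  0.1865] yaw 13.32 -> d [ 61.3   3.3 106.5] turn 0.02 rows 4 clock 22.58
```

View pics/w8.png

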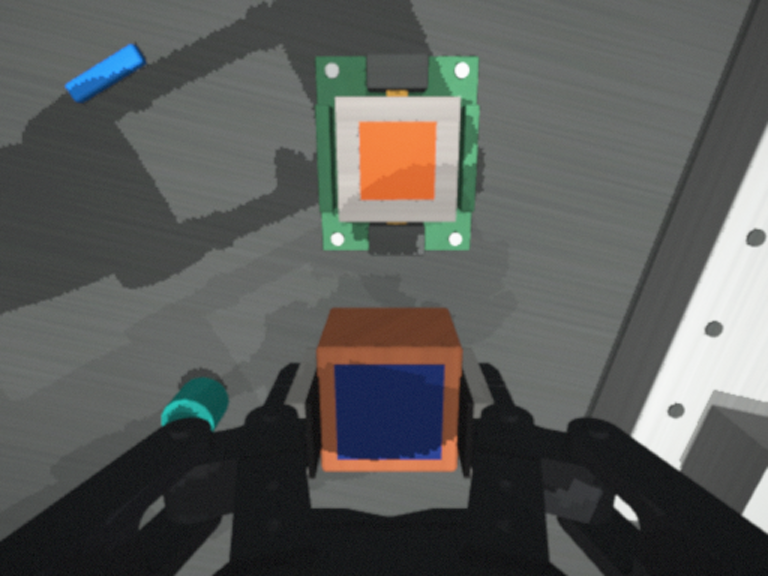

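The orange square is at (265,107) and aligned at 13.3°. The electrode is held centred at (260,275).

>>> apply_moves(
  deltas=[0, 61, 4, 40, 0, 0, 61, 4, 40, 0, 0, 61, 4, 60, 0, 0, 61, 4, 80, 0, 0, 61, 4, 95, 0, 0, 61, 4, 103, 0, 0, 61, 4, 103, 0, 0, 61, 4, 103, 0],
)

```text
clock: 23.25
position: [0.5015, -0.4069, 0.0844]
ee_rot: [0.0, 0.993, 0.116, 0.0]
contact_force: [0.5, 0.1, -3.0]
width: 0.0384
gripper_force: 82.8
```

Run:
```python
from h import *
delta(.5012,-.406,.0777,13.3);print(get_state()["contact_force"])
```

```text
pos [ 0.5015 -0.4069  0.0844] yaw 13.33 -> d [-0.1 -1.   6.7] turn 0.03 rows 2 clock 23.25
[ 0.5197553   0.13856357 -2.97927641]
```

>>> apply_moves(
  deltas=[0, 0, -1, 4, 0, 0, 0, -1, 7, 0, 0, 0, -1, 10, 0, 0, 0, -1, 13, 0, 0, 0, -1, 16, 0, 0, 0, -1, 19, 0, 0, 0, -1, 21, 0, 0, 0, -1, 21.5, 0, 0, 0, -1, 21.5, 0, 0, 0, -1, 21.5, 0, 0, 0, -1, 21.5, 0],
)

```text
clock: 24.17
position: [0.5016, -0.4071, 0.0648]
ee_rot: [0.001, 0.993, 0.115, 0.001]
contact_force: [-1.1, 2.3, 5.0]
width: 0.0381
gripper_force: 84.0
```

Run:
```python
from h import *
delta(.5012,-.406,.0777,13.3);s=get_state();print(s["contact_force"],s["width"])
```

```text
pos [ 0.5016 -0.4071  0.0648] yaw 13.25 -> d [ -0.2  -1.1 -12.9] turn -0.05 rows 2 clock 24.17
[-1.10520523  2.25317789  5.0300645 ] 0.03812617182868976
```

>>> apply_moves(
  deltas=[0, 0, 0, 1, 0, 0, 0, 0, 2, 0, 0, 0, 0, 3, 0, 0, 0, 0, 3, 0, 0, 0, 0, 3, 0],
)

```text
clock: 24.58
position: [0.5016, -0.4071, 0.0618]
ee_rot: [0.001, 0.993, 0.115, 0.001]
contact_force: [-0.8, 2.3, 6.3]
width: 0.0386
gripper_force: 84.0
```

Pressed about 16 mm, beyond the catch point. I ease back to the resting height, let go and lift.

>>> apply_moves(
  deltas=[0, 0, 0, -2, 0, 0, 0, 0, -3.5, 0, 0, 0, 0, -3.5, 0, 0, 0, 0, -3.5, 0],
)

```text
clock: 24.92
position: [0.5016, -0.4071, 0.0653]
ee_rot: [0.001, 0.993, 0.115, 0.001]
contact_force: [-0.6, 2.2, 5.5]
width: 0.0386
gripper_force: 84.0
```

>>> apply_moves(
  deltas=[85, 0, 0, 0, 0, 85, 0, 0, 0, 0, 85, 0, 0, 0, 0, 85, 0, 0, 0, 0, 85, 0, 0, 0, 0, 85, 0, 0, -30, 0, 85, 0, 0, -70, 0, 85, 0, 0, -110, 0, 85, -60, 0, -130, 0, 85, -60, 0, -130, 0, 85, -60, 0, -130, 0, 85, -60, 0, -130, 0],
)

```text
clock: 25.92
position: [0.4421, -0.4209, 0.1938]
ee_rot: [0.001, 0.993, 0.115, 0.001]
contact_force: [-0.5, -0.7, -0.5]
width: 0.0855
gripper_force: 0.0
```

Run:
```python
from h import *
print(get_state()["position"])
w=look(dict(square_electrode=.040,seat_top=.04,round_electrode=0))
for z in(.074,.086): shape(w,"blue",(.501,-.406),z)
for z in (.04,.052): shape(w,"silver",(.501,-.406),z)
save(w,"w9.png",(150,0,450,220),2.6)
```

```text
[ 0.44207105 -0.42087731  0.19377205]
square_electrode 0.97 [262. 111.] [ 0.4997 -0.4094]
round_electrode 0.65 [137. 261.] [ 0.3067 -0.312 ]
blue rect c 500.6 -406.9 sz [28.8 28.3] ang 103.2 circ [ 500.6 -407.1] 40.0
blue rect c 501.1 -406.7 sz [27.4 26.9] ang 103.2 circ [ 501.2 -406.9] 38.0
silver rect c 501.4 -406.1 sz [63.9 63.2] ang 103.2 circ [ 501.3 -406.3] 88.5
silver rect c 501.8 -406.0 sz [61.1 60.5] ang 103.2 circ [ 501.7 -406.2] 84.7
```

View pics/w9.png

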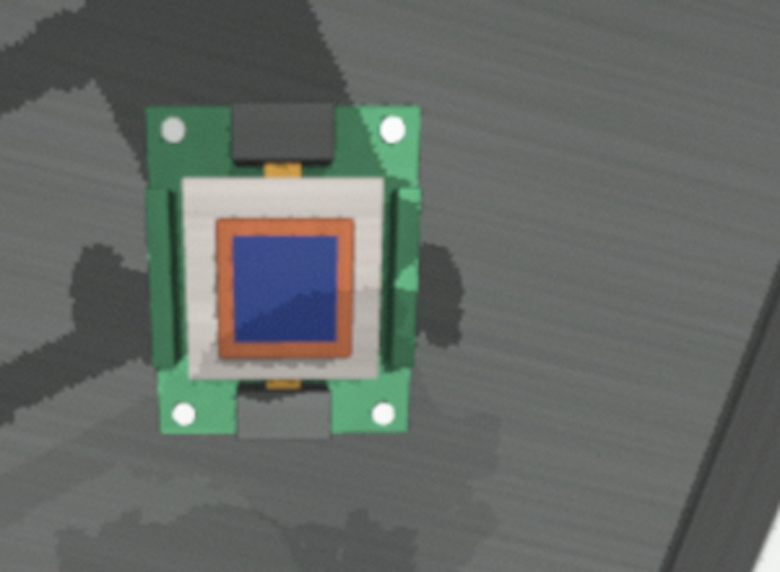

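The seat reads caught: the plate measures 64 mm only if its top is at 40 mm. The electrode is within 1 mm and square on it, and the arm is clear. I do a last numeric check and hand in.

Run:
```python
from h import *
p=get_image("scene")
for k,z in dict(cup=0,round_electrode=.006,locating_ring=.006,bar_insert=.006,square_electrode=.04,ring_pad=0,round_pad=0).items():
    print(k,[(round(r["score"],2),onz(p,r["point"],z)[:2].round(3).tolist()) for r in place_of(k,p)[:2]])
print(sign_off())
```

```text
cup [(0.96, [0.568, -0.0])]
round_electrode [(0.8, [0.38, 0.276]), (0.64, [0.31, -0.301])]
locating_ring [(0.8, [0.461, -0.102])]
bar_insert [(0.81, [0.648, 0.128])]
square_electrode [(0.63, [0.504, -0.4])]
ring_pad [(0.56, [0.45, -0.111])]
round_pad [(0.94, [0.313, 0.14]), (0.9, [0.206, 0.271])]
the job is handed in; nothing more can be done
None
```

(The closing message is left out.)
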